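# Snug and lock the sliding post of a tray caddy

### The job

The clean trays go out in this caddy. Push its sliding post up until the stack sits firm against both back posts - firmly, but without ramming the trays - then flip the post's cam lever forward and down past its dead centre, without forcing it, so that it snaps shut and clamps the post there, snug against the stack. Leave the other crockery where it is.

Things in the scene. Friction and masses are not known exactly. Their poses are not given: they have to be found in the camera images.
- caddy: tray caddy, fixed: white plastic base plate about 275 x 270 mm under the trays with a tail 110 mm wide, 260 mm long (top 16 mm above the table); an aluminium T-rail (head 30 mm wide, top at 38 mm) runs along the tail. Origin on the table under the trays. x: level along the rail's centre line, from the tail end towards the back posts; y across; z up.
- backs: steel cross strap, fixed on the base plate, that carries the two upright back posts (18 mm rubber-ringed tubes to 132 mm above the table, about 175 mm apart) the stack is pushed against. The posts are bolted in its slots and set up to 7 mm nearer or farther each time, which is not reported: where the stack comes home is found by feel. Origin under the strap's middle; axes as the caddy's.
- stack_mid (a point): middle (48 mm up) of the loose stack of eight nested round steel compartment trays, about 230 mm across, 95 mm tall, 0.9 to 1.8 kg, on the base plate. It stands up to 30 mm short of the back posts and a little to one side, slides under a push of 2 to 5 N and centres itself between the posts when pushed on by the sliding post.
- tower: sliding post, loose (0.9 kg): a slide 52 mm wide, 142 mm long, astride the T-rail with 1.5 mm play, free to slide (1 to 3 N) while the lever is open, with an upright plate at its front (80 mm wide, 6 mm thick, top 123 mm above the table) whose two rubber pads face the stack. Origin on the rail's centre line, 38 mm above the table, in the plane of the pad faces; x along the rail to the stack, z up.
- tower_back (a point): middle of the rear face of the sliding post's upright plate (14 mm behind the pad faces, 93 mm above the table, 30 mm below the plate's top edge). A push here along the tower's x slides the post to the stack. Behind it the slide's flat top (51 mm above the table) is free for 99 mm back to the lever's fork. Clamping lifts the post 1.5 mm.
- lever_pin (a point): centre of the cam lever's hinge pin, 128 mm behind the pad faces and 68 mm above the table; the pin is level and square to the rail, so the lever swings in the upright plane along the rail.
- lever_grip (a point): middle of the cam lever's black grip, 80 mm from the hinge pin (grip 36 mm long, 20 mm wide, 12 mm thick; the lever ends 98 mm from the pin).
- lever (a joint): cam lever angle, rad. 0 (the start): open, leaning back 40 deg past upright, away from the stack (130 deg from forward); grows as it swings up, forward and down; 2.27 would be level, forward. Stays where left, 1 to 2 N at the grip up to 0.7; then the cam bites: up to 7 N (most near 1.4), springs back if let go. Dead centre 2.0; beyond, it snaps to its stop at 2.2 and clamps the slide to the rail.
- cup_mid (a point): middle of a steel cup standing beside the tail end of the rail (72 mm across, 85 mm tall), not to be disturbed
- bowl_mid (a point): middle of a small steel bowl standing beside the rail (110 mm across, 50 mm tall), not to be disturbed
- ladle_grip (a point): handle of a steel ladle lying on the table near the tail of the caddy (240 mm long), not to be disturbed
- spare_mid (a point): middle of a single compartment tray lying on the table (230 mm across, 22 mm tall), not to be disturbed
Things that resemble listed ones, but are neither listed nor needed, are in the scene too. What is shaped like the tower but pink is not meant.

How it is judged:
On the way, in this order (a step that is already met when the one before it is completed fails the run):
1. with the lever still open, the sliding post is pressed firmly (over 8 N) on the stack and the stack as firmly on the back posts, centred between them (contact force between each of tower, backs and stack above 8 N and value of joint lever below 1.3 rad and y of stack_mid in the frame of backs between -0.003 and 0.003 m), for 0.1 s.
2. the lever has snapped past dead centre onto its stop (value of joint lever above 2.12 rad), for 0.2 s.
At the end, for the whole second after the job is handed in: Lever snapped shut on its stop (over 2.12 rad); stack upright at the back posts (middle within 3 mm of midway between them, at most 147.5 mm before the strap); sliding post's pads within 2.5 mm of the stack; slide straight on its rail; all at rest (value of joint lever above 2.12 rad and x of stack_mid in the frame of tower below 0.116 m and x of stack_mid in the frame of backs above -0.1475 m and y of stack_mid in the frame of backs between -0.003 and 0.003 m and angle between tower's own z axis and vertical below 0.05 rad and angle between stack_mid's own z axis and vertical below 0.03 rad and linear speed of tower below 0.01 m/s); the robot touches nothing.
It fails at once if the sliding post squeezes or rams the stack with more than 25 N (contact force between tower and stack above 25 N).
It fails at once if the fingers push on the sliding post or its lever with more than 30 N (contact force between the fingers and tower above 30 N).
It fails at once if another piece (cup, bowl, ladle or single tray) is moved more than 25 mm (distance of any of cup_mid, bowl_mid, ladle_grip, spare_mid from where it was at the start of the episode above 0.025 m).
It also fails if it takes over 61 s, if anything falls off the work surface, if the arm or the gripper's body presses on something with over 40 N, if the wrist force passes 120 N, or if a joint passes its speed limit or range.

### The arm

A 7-joint arm with a two-finger parallel gripper is mounted at the origin on the work surface. World frame = base frame: x ahead of the robot, y to its left, z up, the work surface at z = 0. Lengths are in m, angles in rad, forces in N, time in s.
With the tool pointing down it reaches from about 0.4 to 0.9 m from the base axis. Payload 5.5 kg.
Tool frame: the origin (TCP) lies midway between the tips of the shut fingers; the grasp point (between the pads) lies 19 mm behind it; y points along the fingers, z is the direction in which the jaws open and shut, and the axes are right-handed (so a half turn about y gives the same grasp; the last joint's range is limited). The gripper opens to 92 mm and grips with 3 to 60 N. Pads are 19 mm wide; open, the fingers measure 130 mm over their backs; the gripper's body (75 mm by 190 mm) begins 47 mm behind the grasp point.
Start: joints at [-0.872, 0.501, -0.427, 1.55, 0.221, 1.138, -0.21], TCP at [0.274, 0.589, 0.188] pointing down, gripper open.
Joint ranges: [-2.88, 2.88], [-0.31, 2.03], [-1.54, 1.56], [0.2, 2.42], [-1.41, 4.55], [0.19, 2.02], [-2.57, 2.57]. Speed limits (rad/s): [2.57, 2.57, 3.14, 3.14, 3.14, 3.14, 3.14].

### API

Orientations are given as a unit quaternion [x, y, z, w].
In Python, from station import status, capture, ctrl, masks_of, place_of gives the robot as it stands.
- The arm moves only by the tool send_rows, never from a script. Its arguments are lists of equal length, an entry for each row: "translation": the shift along the tool's x, y, z in m, a list of three; "rotation": the turn, a rotation vector about the tool's x, y, z in rad, a list of three; "gripper": the finger opening in m, from 0 to 0.0918. A call has exactly 5 rows; each row is the pose to reach, as a shift and turn from the pose measured when the call began, along the tool's axes at that moment; what a row does not reach only later rows make up. A row lasts 1/10 s, in which the tool goes at most 50 mm and 8.59 degrees, less where a joint would pass 70% of its speed; a pose out of reach is approached as far as the arm can. A call with a gripper value outside its range is refused whole. The fingers move at their own pace and stop on an object; the grip force is fixed at half the most. Time passes only in rows, so rows that repeat a pose let the fingers close, or fill a call up. It gives the time, the measured TCP pose, the force and the opening at its end, in the units of the state.
- status.observe(): the state, without advancing time (a new reading comes with each control period).
- capture(name): name is "scene" or "top"; returns a dict with "pixels" (480x640x3 uint8, blue, green, red), "range_z" (480x640 float32, m along the optical axis (not along the pixel's ray), 0 where there is no reading), "K" (3x3 intrinsics, pixels), "k1" (the pictures are not rectified: a ray, as slopes to the right and down, at radius r is drawn at 1 + k1 r^2 times it, then the intrinsics apply), "world_from_camera" (4x4, takes a point from camera to world coordinates). Camera axes: x right, y down, z forward; pixel columns grow to the right and rows downward; lengths in m; the calibration is good to about 2 mm. A picture is of the moment at which its call begins.
- ctrl.close_job(): hands the job in, once; it reports no verdict.
Trained networks look in the newest picture that a camera, given by its name, has taken for a name from the list of things; names that differ only in an ending like _2 or _b are one class to them, and where a whole thing is asked for, a point or a joint stands for the part that bears it (a point fixed in the world has none). Each returns a list of dicts, best first, with "conf" (0 to 1); they miss things now and then, are a little off and sometimes report something else, mostly with a low value. They report only what shows in the picture. A call takes as long as a camera call. They do not tell look-alikes from the thing itself.
- masks_of(target, camera): "pixels" (480x640 bool, what is visible of it) and "extent" ([left, top, right, bottom] in pixels, round what is visible of it).
- place_of(target, camera): "at" ([row, column] in pixels: a listed point, or the origin of a listed thing).
The state is a dict: "t": time; "joint_positions": joint angles; "dq": joint speeds; "tau": joint torques, N m; "tcp_pos": TCP position; "tool_rot": TCP orientation; "force": force on the tool from outside, world axes, zero at the start; "wrist_torque": the same for the moment, N m; "gripper_width": opening from 0.0 (shut) to 1.0 (fully open).
Only numpy, scipy, OpenCV 4.12 (cv2) and the standard library are available. Lean on these libraries where they do the work, as an engineer would, in place of code of your own. Each camera call takes 0.05 s, during which the arm holds its last target. There are 200 camera calls.

## Working session

There is one attempt and no reset: what is moved stays moved. The work goes in short steps, Python scripts to look and compute and a tool call to move; the robot and the scene stay as the last step left them, time stands still between calls to the robot, and variables do not carry over. Pictures are saved under pics/ and viewed, about 8 in all and at most 12, crops included, and the job is handed in when it is done.

Besides the shell and the picture viewer there is one more tool, called after "Emit:" as name(argument=value, ...) on one line, values as JSON. send_rows: Moves the arm, as the interface text tells. Its arguments: {"type":"object","properties":{"translation":{"type":"array","items":{"type":"array","items":{"type":"number"}}},"rotation":{"type":"array","items":{"type":"array","items":{"type":"number"}}},"gripper":{"type":"array","items":{"type":"number"}}},"required":["translation","rotation","gripper"]}

```bash
mkdir -p pics
cat > h.py <<'E'
import numpy as np, cv2
from station import status, capture, ctrl, masks_of, place_of
from scipy.spatial.transform import Rotation as R
def ray(c,px):
    u,v=px; k=c["K"]; d=np.array([(u-k[0,2])/k[0,0],(v-k[1,2])/k[1,1]]); s=d.copy()
    for _ in range(20): s=d/(1+c["k1"]*(s@s))
    return np.array([s[0],s[1],1.])
def onz(c,px,z):
    T=c["world_from_camera"]; d=T[:3,:3]@ray(c,px); o=T[:3,3]; return o+d*(z-o[2])/d[2]
def pt(c,px):
    T=c["world_from_camera"]; u,v=int(round(px[0])),int(round(px[1]))
    w=c["range_z"][max(v-1,0):v+2,max(u-1,0):u+2]; w=w[w>0]
    z=np.median(w) if w.size else np.nan
    return T[:3,:3]@(ray(c,px)*z)+T[:3,3]
def proj(c,p):
    T=c["world_from_camera"]; q=T[:3,:3].T@(np.asarray(p)-T[:3,3]); s=q[:2]/q[2]; s=s*(1+c["k1"]*(s@s))
    return s*[c["K"][0,0],c["K"][1,1]]+c["K"][:2,2]
E
python3 - <<'E'
from h import *
np.set_printoptions(precision=4,suppress=True)
s=status.observe(); print(s)
for n in("scene","top"):
    c=capture(n); cv2.imwrite(f"pics/{n}0.png",c["pixels"]); print(n,c["world_from_camera"][:3,3])
    for t in("caddy","backs","stack_mid","tower","tower_back","lever_pin","lever_grip","cup_mid","bowl_mid","ladle_grip","spare_mid"):
        for r in place_of(t,n)[:3]:
            v,u=r["at"]; print(t,round(r["conf"],2),(round(u),round(v)),pt(c,(u,v)))
E
```

```text
{'t': 0.0, 'joint_positions': array([-0.8718,  0.5019, -0.4268,  1.5514,  0.2208,  1.1383, -0.2103]), 'dq': array([-0.0011, -0.0011,  0.0006,  0.0012, -0.    ,  0.0003, -0.0009]), 'tau': array([ -0.0014, -56.6591,  -5.8166, -27.9108,  -0.0686,   0.0309,
         0.0002]), 'tcp_pos': array([0.2741, 0.5885, 0.1868]), 'tool_rot': array([ 0.6911, -0.153 ,  0.1527, -0.6897]), 'force': array([-0.0884,  0.4272, -0.5211]), 'wrist_torque': array([ 0.0394, -0.0418, -0.0171]), 'gripper_width': 1.0008407525309786}
scene [1.4196 0.5467 0.8555]
caddy 0.29 (373, 324) [0.6039 0.2622 0.0661]
backs 0.78 (191, 274) [ 0.5967 -0.2157  0.0217]
stack_mid 0.73 (249, 261) [ 0.5661 -0.0604  0.0948]
tower 0.88 (312, 277) [0.5194 0.0759 0.064 ]
tower 0.8 (246, 188) [ 0.1826 -0.3236  0.0321]
tower_back 0.92 (319, 256) [0.484  0.0771 0.1026]
tower_back 0.72 (248, 172) [ 0.1474 -0.3373  0.0668]
lever_pin 0.64 (252, 195) [ 0.2507 -0.2549  0.0591]
lever_pin 0.44 (503, 346) [0.4823 0.5212 0.0052]
lever_grip 0.74 (391, 255) [0.4481 0.2375 0.1344]
lever_grip 0.58 (256, 186) [ 0.2817 -0.2196  0.1132]
cup_mid 0.79 (376, 
[... 238 characters left out ...]
 0.1142]
stack_mid 0.81 (380, 208) [ 0.5368 -0.0828  0.0962]
tower 0.98 (334, 226) [0.4887 0.0547 0.0428]
tower 0.9 (466, 335) [ 0.1516 -0.3343  0.0723]
tower_back 0.96 (470, 333) [ 0.1592 -0.342   0.0883]
tower_back 0.55 (327, 223) [0.4942 0.0768 0.0944]
lever_pin 0.87 (292, 238) [0.4522 0.1846 0.0824]
lever_pin 0.82 (440, 307) [ 0.2378 -0.2609  0.0632]
lever_grip 0.7 (274, 238) [0.4468 0.234  0.135 ]
lever_grip 0.44 (429, 296) [ 0.2703 -0.2175  0.1197]
cup_mid 0.75 (308, 186) [0.6228 0.1345 0.0047]
cup_mid 0.57 (270, 198) [0.5854 0.2563 0.0047]
bowl_mid 0.65 (306, 189) [0.6134 0.1415 0.0075]
ladle_grip 0.84 (226, 164) [0.6928 0.3942 0.0186]
ladle_grip 0.73 (271, 197) [0.5896 0.2521 0.0057]
```

View pics/scene0.png

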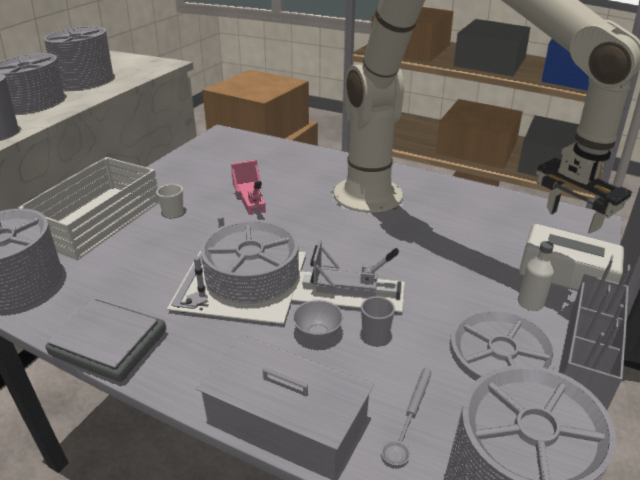

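View pics/top0.png

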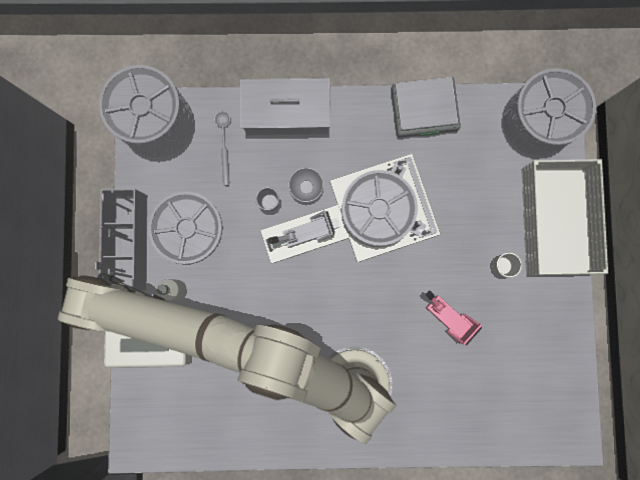

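Top view: the wanted grey tower is at (318,228) with its lever grip at (273,240). The pink look-alike is at (452,318) and excluded by the description. In the scene view, the tower is at (318,265), its grip at (391,255), and the pink one at (248,188). Next I'll check a close crop and fit the rail axis.

Run:
```python
from h import *
np.set_printoptions(precision=4,suppress=True)
clouds=[];
for n in("scene","top"):
    c=capture(n); p=c["pixels"]; z=c["range_z"]
    x0,y0,x1,y1=(290,225,420,325) if n=="scene" else (250,170,450,270)
    cr=cv2.resize(p[y0:y1,x0:x1],None,fx=4,fy=4,interpolation=cv2.INTER_CUBIC); cv2.imwrite(f"pics/{n}_crop.png",cr[:600,:800])
    vv,uu=np.nonzero(z>0); k=c["K"]
    d=np.stack([(uu-k[0,2])/k[0,0],(vv-k[1,2])/k[1,1]],1); s=d.copy()
    for _ in range(15): s=d/(1+c["k1"]*(s**2).sum(1,keepdims=True))
    P=np.c_[s,np.ones(len(s))]*z[vv,uu][:,None]; T=c["world_from_camera"]; P=P@T[:3,:3].T+T[:3,3]
    np.savez(f"cl_{n}.npz",P=P,col=p[vv,uu],uv=np.c_[uu,vv])
    # white base plate
    m=(abs(P[:,2]-.016)<.006)&(p[vv,uu].min(1)>150)&(P[:,0]>.35)&(P[:,0]<.75)&(abs(P[:,1])<.4)
    Q=P[m][:,:2].astype(np.float32); print(n,m.sum(),P[m][:,2].mean(),cv2.minAreaRect(Q))
    t=Q[(Q[:,1]>.03)]; print("tail",cv2.minAreaRect(t))
    # stack circle: top z ~ .111
    m=(P[:,2]>.098)&(P[:,2]<.125)&(np.hypot(P[:,0]-.54,P[:,1]+.08)<.16)
    Q=P[m][:,:2].astype(np.float32); print("stack",m.sum(),cv2.minEnclosingCircle(Q),np.percentile(P[m][:,2],[5,50,95]))
    for t in("tower","backs"):
        for r in masks_of(t,n)[:2]: print(t,r["conf"],r["extent"])
```

```text
scene 2548 0.01655394122247237 ((0.5103976130485535, 0.017638593912124634), (0.27816981077194214, 0.5331648588180542), 17.94806480407715)
tail ((0.512363076210022, 0.14258621633052826), (0.1920923888683319, 0.29907429218292236), 19.03583526611328)
stack 3091 ((0.5398684144020081, -0.06389103829860687), 0.1446366161108017) [0.0986 0.107  0.1134]
tower 0.72 [231.8, 161.2, 265.2, 213.0]
tower 0.63 [310.9, 242.1, 400.7, 297.7]
backs 0.92 [171.4, 216.5, 221.0, 309.1]
top 3463 0.015850831938207598 ((0.5502442717552185, 0.0007612407207489014), (0.3997395932674408, 0.7977356314659119), 0.04904589802026749)
tail ((0.5506547689437866, 0.2144128382205963), (0.3995922803878784, 0.3692823052406311), 0.30021926760673523)
stack 2951 ((0.5309674739837646, -0.06533622741699219), 0.14376245439052582) [0.0986 0.1065 0.1168]
tower 0.82 [268.1, 212.8, 336.6, 248.8]
backs 0.83 [393.3, 159.7, 436.5, 240.8]
```

View pics/scene_crop.png

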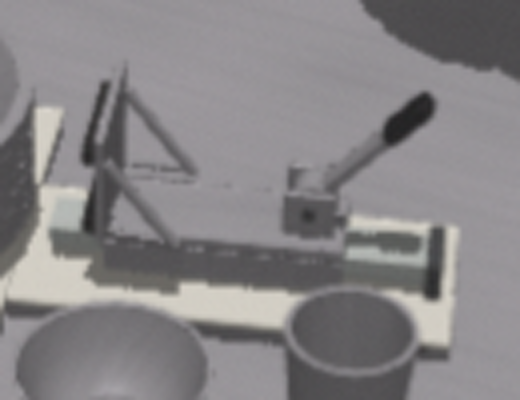

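View pics/top_crop.png

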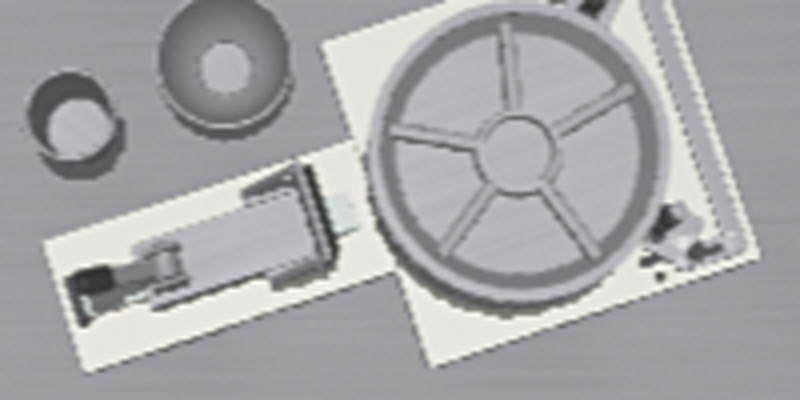

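The top crop shows the grey tower's plate at (326,222), fork at (290,237), black grip at (273,240), tray stack at (380,208) and rear posts at (398,172) and (420,225). The scene crop confirms side braces, a free slide top, and a lever leaning back. Choice confirmed. Next I'll refine the axis.

Run:
```python
from h import *
np.set_printoptions(precision=4,suppress=True)
from scipy.optimize import minimize
D={n:np.load(f"cl_{n}.npz") for n in("scene","top")}
Ps=[]
for n in D:
    P=D[n]["P"];c=D[n]["col"]
    m=(abs(P[:,2]-.016)<.005)&(c.min(1)>170)
    f=np.array([.308,-.951]);l=np.array([.951,.308]);q=P[:,:2]-[.5104,.0176]
    m&=(abs(q@f)<.285)&(abs(q@l)<.15); Q=P[m,:2]
    # fit tail edges: per along-bin extremes
    q=Q-[.5104,.0176]; a=q@f; b=q@l
    print(n,m.sum(),"along",np.percentile(a,[.3,99.7]),"wide part lat",np.percentile(b[a>0],[.5,99.5]))
    for s0,s1 in((-.26,-.01),(.02,.25)):
        for sg in(1,-1):
            A=[];B=[]
            for x in np.arange(s0,s1,.008):
                k=(abs(a-x)<.006)
                if k.sum()>4: A.append(x);B.append((sg*b[k]).max()*sg)
            A=np.array(A);B=np.array(B); p=np.polyfit(A,B,1)
            for _ in range(4):
                r=B-np.polyval(p,A); k=abs(r)<max(.003,1.5*np.median(abs(r))); p=np.polyfit(A[k],B[k],1)
            print("edge",s0,sg,p,k.sum(),len(A))
    # tower points in axis frame
    q=P-[.5104,.0176,0]; a=q[:,:2]@f;b=q[:,:2]@l; z=P[:,2]
    k=(abs(z-.051)<.004)&(abs(b)<.05)&(a<-.02)&(a>-.26); print("slidetop a",np.percentile(a[k],[2,98]),"b",np.percentile(b[k],[2,50,98]))
    k=(z>.095)&(z<.13)&(abs(b)<.06)&(a<-.03)&(a>-.17); print("plate top",np.percentile(a[k],[2,25,50,75,98]),"b",np.percentile(b[k],[2,50,98]),z[k].max())
    k=(z>.09)&(abs(b)<.05)&(a<-.17)&(a>-.33); print("lever a",np.percentile(a[k],[2,50,98]),"b",np.percentile(b[k],[2,50,98]),z[k].max())
    k=(z>.104)&(z<.118)&(a>-.03)&(np.hypot(a-.1,b)<.125); print("stack", a[k].min(),a[k].max(),b[k].min(),b[k].max())
```

```text
scene 2233 along [-0.2641  0.2647] wide part lat [-0.1233  0.135 ]
edge -0.26 1 [-0.0009  0.053 ] 20 29
edge -0.26 -1 [0.5725 0.0846] 18 29
edge 0.02 1 [-0.0057  0.1349] 29 29
edge 0.02 -1 [-0.4558  0.1509] 18 29
slidetop a [-0.1983 -0.0652] b [-0.0342  0.0066  0.0382]
plate top [-0.0739 -0.0646 -0.0627 -0.0574 -0.051 ] b [-0.0362  0.0121  0.0409] 0.1260326684005132
lever a [-0.2425 -0.222  -0.1947] b [-0.0045  0.0065  0.0132] 0.14754080052336627
stack -0.013695836655650589 0.2116814272277595 -0.12285828338789016 0.10895608230811803
top 2455 along [-0.2644  0.2664] wide part lat [-0.1346  0.1353]
edge -0.26 1 [-0.0037  0.0551] 19 32
edge -0.26 -1 [-0.0039 -0.052 ] 31 32
edge 0.02 1 [-0.0114  0.1359] 29 29
edge 0.02 -1 [-0.0021 -0.1339] 29 29
slidetop a [-0.2021 -0.0632] b [-0.0292 -0.0005  0.0332]
plate top [-0.0746 -0.0615 -0.0573 -0.0525 -0.0484] b [-0.0372  0.0023  0.0383] 0.12961904141413094
lever a [-0.2419 -0.2194 -0.1885] b [-0.0073  0.0014  0.0109] 0.1519293895395748
stack -0.011098377003733137 0.21450658786917334 -0.11836732314111707 0.10734127734383006
```

```bash
cat >> h.py <<'E'
np.set_printoptions(precision=4,suppress=True)
th=np.radians(-72.28); f=np.array([np.cos(th),np.sin(th),0]); l=np.array([-f[1],f[0],0]); O=np.array([.5114,.0179,0])
RG=np.c_[f,[0,0,-1],l]
def goal(a,b,z,pitch=0):
    s=status.observe(); Rt=R.from_quat(s["tool_rot"]); g=O+a*f+b*l; g[2]=z
    # pitch>0: fingers tip leans toward +f
    G=R.from_matrix(RG)*R.from_rotvec([0,0,-pitch])
    print("shift",Rt.inv().apply(g-s["tcp_pos"]),"rot",(Rt.inv()*G).as_rotvec())
def here():
    s=status.observe(); q=s["tcp_pos"]-O; Rt=R.from_quat(s["tool_rot"])
    print("t",s["t"],"a,b,z",q@f,q@l,q[2],"F a,b,z",s["force"]@f,s["force"]@l,s["force"][2],"rot err",(R.from_matrix(RG).inv()*Rt).as_rotvec(),"q",s["joint_positions"])
E
python3 - <<'E'
from h import *
print(R.from_quat(status.observe()["tool_rot"]).as_matrix())
here(); goal(-.22,.0,.3); goal(-.09,0,.25); goal(-.09,0,.08)
E
```

```text
[[ 0.9065  0.      0.4221]
 [-0.4221  0.      0.9065]
 [ 0.     -1.      0.    ]]
t 1.5 a,b,z -0.6163770674420894 -0.05188512736666204 0.1878348788002848 F a,b,z -0.48173326959065543 0.24195206959775428 0.19274849680383205 rot err [ 0.     -0.8257  0.    ] q [-0.8718  0.5009 -0.427   1.5504  0.2208  1.1383 -0.2103]
shift [ 0.3069 -0.1122 -0.2562] rot [-0.      0.8257 -0.    ]
shift [ 0.395  -0.0622 -0.3517] rot [-0.      0.8257 -0.    ]
shift [ 0.395   0.1078 -0.3517] rot [-0.      0.8257 -0.    ]
```

Emit:
send_rows(translation=[[0,-0.045,0],[0,-0.09,0],[0.03,-0.1,-0.025],[0.065,-0.1,-0.055],[0.1,-0.1,-0.085]], rotation=[[0,0,0],[0,0.1,0],[0,0.22,0],[0,0.34,0],[0,0.46,0]], gripper=[0,0,0,0,0])

```text
t: 2.0
tcp_pos: [0.3294, 0.4693, 0.2886]
tool_rot: [-0.636, 0.307, -0.307, 0.637]
force: [0.5, -1.5, 0.4]
gripper_width: 0.614
```

Run:
```python
from h import *
here(); goal(-.09,0,.28)
```

```text
t 2.0 a,b,z -0.48538448401717654 -0.0359615456772471 0.2885734530654088 F a,b,z 1.631071835635131 0.036411193380382845 0.4440522439660449 rot err [ 0.0015 -0.3622  0.0009] q [-0.7322  0.2662 -0.3356  1.6268  0.0911  1.2623 -0.4129]
shift [ 0.3825  0.0082 -0.1065] rot [-0.0015  0.3622 -0.0009]
```

Emit:
send_rows(translation=[[0.045,0,-0.012],[0.09,0,-0.025],[0.135,0,-0.038],[0.18,0,-0.05],[0.22,0,-0.061]], rotation=[[0,0.09,0],[0,0.18,0],[0,0.27,0],[0,0.36,0],[0,0.362,0]], gripper=[0,0,0,0,0])

```text
t: 2.5
tcp_pos: [0.4194, 0.2567, 0.2888]
tool_rot: [-0.569, 0.418, -0.418, 0.571]
force: [0.2, 0.0, -0.5]
gripper_width: 0.181
```

Run:
```python
from h import *
here(); goal(-.09,0,.2)
```

```text
t 2.5 a,b,z -0.2555147063458125 -0.014984008361780002 0.28875621531609075 F a,b,z 0.06467309522239911 0.21322145032401363 -0.5021542787511223 rot err [0.0023 0.0035 0.001 ] q [-0.4632  0.0974 -0.1512  1.8174  0.0153  1.2254 -0.3131]
shift [0.1655 0.0886 0.0154] rot [-0.0023 -0.0035 -0.001 ]
```

Emit:
send_rows(translation=[[0.045,0,0.005],[0.09,0,0.01],[0.135,0.02,0.015],[0.165,0.06,0.0154],[0.165,0.089,0.0154]], rotation=[[-0.002,-0.003,0],[-0.002,-0.003,0],[-0.002,-0.003,0],[-0.002,-0.003,0],[-0.002,-0.003,0]], gripper=[0,0,0,0,0])

```text
t: 3.0
tcp_pos: [0.4851, 0.0983, 0.1984]
tool_rot: [0.569, -0.419, 0.42, -0.569]
force: [-1.0, -0.3, -0.3]
gripper_width: 0.002
```

Run:
```python
from h import *
here(); goal(-.09,0,.08)
c=capture("scene"); cv2.imwrite("pics/s1.png",cv2.resize(c["pixels"][165:315,250:450],None,fx=4,fy=4))
```

```text
t 3.0 a,b,z -0.0846215960454672 -0.0006065815598563749 0.19836383073065517 F a,b,z -0.01660859776652407 -0.9973625295376756 -0.2667641129824373 rot err [ 0.0004  0.0085 -0.0014] q [-0.2565  0.1806  0.0012  1.9327  0.0014  1.0279  0.0448]
shift [-0.0056  0.1184  0.0005] rot [-0.0004 -0.0085  0.0014]
```

View pics/s1.png

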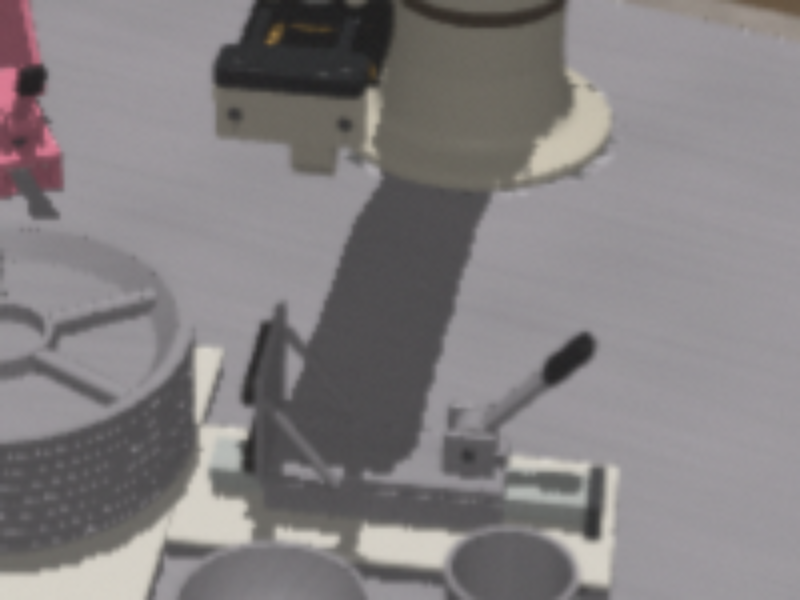

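The shut fingertip at crop (318,160) hangs over the slide, just behind the plate at (275,380). The lever at (575,350) is clear. Descending.

Emit:
send_rows(translation=[[-0.008,0.03,0],[-0.008,0.06,0],[-0.008,0.09,0],[-0.008,0.118,0],[-0.008,0.118,0]], rotation=[[0,-0.008,0.001],[0,-0.008,0.001],[0,-0.008,0.001],[0,-0.008,0.001],[0,-0.008,0.001]], gripper=[0,0,0,0,0])

```text
t: 3.55
tcp_pos: [0.4747, 0.1079, 0.0733]
tool_rot: [0.575, -0.419, 0.412, -0.568]
force: [-0.3, -0.3, -0.2]
gripper_width: 0.004
```

Run:
```python
from h import *
here()
```

```text
t 3.55 a,b,z -0.09691609764544797 -0.007513140739953277 0.07334298353016289 F a,b,z 0.2325335262746106 -0.40072640993497927 -0.2442181025931316 rot err [-0.0138 -0.0039  0.0023] q [-0.2676  0.3483 -0.0113  2.0479  0.0029  0.7593  0.0327]
```

Emit:
send_rows(translation=[[0.002,-0.005,0.007],[0.004,-0.007,0.007],[0.007,-0.007,0.007],[0.01,-0.007,0.007],[0.013,-0.007,0.007]], rotation=[[0.014,0.004,-0.002],[0.014,0.004,-0.002],[0.014,0.004,-0.002],[0.014,0.004,-0.002],[0.014,0.004,-0.002]], gripper=[0,0,0,0,0])

```text
t: 4.05
tcp_pos: [0.4861, 0.0975, 0.081]
tool_rot: [-0.57, 0.417, -0.417, 0.571]
force: [-0.3, 0.1, 0.4]
gripper_width: 0.007
```

Run:
```python
from h import *
here()
```

```text
t 4.05 a,b,z -0.08349748759853555 0.00013206610568333374 0.08102542049857447 F a,b,z -0.1790482516769148 -0.25634191113876403 0.42088810084684125 rot err [0.0016 0.0003 0.0001] q [-0.2481  0.3398 -0.0045  2.037   0.0018  0.7633  0.0553]
```

Emit:
send_rows(translation=[[0.005,0,0],[0.01,0,0],[0.015,0,0],[0.02,0,0],[0.025,0,0]], rotation=[[0,0,0],[0,0,0],[0,0,0],[0,0,0],[0,0,0]], gripper=[0,0,0,0,0])

```text
t: 4.55
tcp_pos: [0.4939, 0.0736, 0.0811]
tool_rot: [-0.57, 0.417, -0.417, 0.572]
force: [-0.1, 2.3, 3.2]
gripper_width: 0.005
```

Run:
```python
from h import *
here()
```

```text
t 4.55 a,b,z -0.058344956622964315 0.0003162653652408823 0.08110525783559334 F a,b,z -2.224010294034992 0.6502213073762536 3.1678701484061094 rot err [0.0018 0.0001 0.0004] q [-0.2054  0.345   0.005   2.0289 -0.0033  0.7659  0.1108]
```

Emit:
send_rows(translation=[[0.004,0,0],[0.008,0,0],[0.012,0,0],[0.016,0,0],[0.02,0,0]], rotation=[[0,0,0],[0,0,0],[0,0,0],[0,0,0],[0,0,0]], gripper=[0,0,0,0,0])

```text
t: 5.05
tcp_pos: [0.5001, 0.0543, 0.0811]
tool_rot: [-0.57, 0.417, -0.417, 0.572]
force: [-1.3, 2.0, 2.0]
gripper_width: 0.007
```

Run:
```python
from h import *
here()
```

```text
t 5.05 a,b,z -0.03809067358186346 0.00027141745536508194 0.0810601849027332 F a,b,z -2.3127354578397523 -0.6429238831596119 2.0483982862133647 rot err [0.0017 0.     0.0005] q [-0.1716  0.3506  0.0126  2.0206 -0.0072  0.7688  0.1547]
```

Emit:
send_rows(translation=[[0.002,0,0],[0.004,0,0],[0.006,0,0],[0.008,0,0],[0.01,0,0]], rotation=[[0,0,0],[0,0,0],[0,0,0],[0,0,0],[0,0,0]], gripper=[0,0,0,0,0])

```text
t: 5.55
tcp_pos: [0.5021, 0.0499, 0.081]
tool_rot: [-0.57, 0.417, -0.415, 0.573]
force: [-2.6, 15.8, 3.0]
gripper_width: 0.005
```

Run:
```python
from h import *
here()
```

```text
t 5.55 a,b,z -0.033367419191007545 0.0008631029616668374 0.0810175838759482 F a,b,z -15.873337976194412 2.346481422733799 2.958219734305357 rot err [ 0.0018 -0.0034  0.0059] q [-0.1569  0.3537  0.0111  2.016  -0.0143  0.7711  0.1764]
```

Run:
```python
from h import *
c=capture("top"); here()
cv2.imwrite("pics/t2.png",cv2.resize(c["pixels"][150:250,330:450],None,fx=6,fy=6)[:600])
def circ(img):
    g=cv2.cvtColor(img,cv2.COLOR_BGR2GRAY); return cv2.HoughCircles(g,cv2.HOUGH_GRADIENT,1.5,50,param1=100,param2=30,minRadius=30,maxRadius=45)
for im,cc in((cv2.imread("pics/top0.png"),c),(c["pixels"],c)):
    r=circ(im); 
    for x in r[0]:
        w=onz(c,x[:2],.111)-O
        if abs(w[0])<.15 and abs(w[1])<.2: print(x,"a,b",w@f,w@l)
```

```text
t 5.6 a,b,z -0.03317435539863097 0.0011151500369200405 0.08108072148367723 F a,b,z -12.845540999887065 1.8224382221582207 1.555231458920736 rot err [ 0.0023 -0.0034  0.0057] q [-0.1567  0.3538  0.0112  2.0157 -0.0142  0.7709  0.1766]
[378.75 207.75  37.5 ] a,b 0.09838518538082866 -0.006791407674273383
[320.25 167.25  40.8 ] a,b -0.028113954977567343 0.16494000092799102
[380.25 207.75  35.85] a,b 0.10262669920966702 -0.008217449736461262
```

View pics/t2.png

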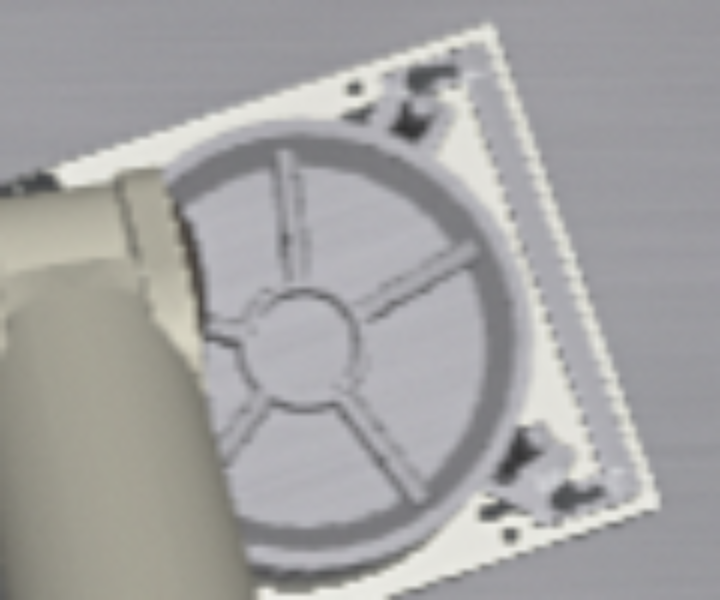

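Emit:
send_rows(translation=[[0.005,0,0],[0.0055,0,0],[0.006,0,0],[0.0065,0,0],[0.007,0,0]], rotation=[[0,0,0],[0,0,0],[0,0,0],[0,0,0],[0,0,0]], gripper=[0,0,0,0,0])

```text
t: 6.1
tcp_pos: [0.5036, 0.049, 0.0811]
tool_rot: [-0.569, 0.417, -0.412, 0.576]
force: [-3.6, 14.8, 3.0]
gripper_width: 0.006
```

Run:
```python
from h import *
here()
```

```text
t 6.1 a,b,z -0.03200203598932784 0.0020556830472190854 0.08110477242451125 F a,b,z -15.25388001962023 1.047427415529318 2.9599365870374412 rot err [ 0.0028 -0.0077  0.0114] q [-0.1478  0.356   0.0084  2.0122 -0.0209  0.7727  0.1919]
```

```bash
cat >> h.py <<'E'
from scipy.optimize import least_squares
def cloud(c):
    z=c["range_z"]; vv,uu=np.nonzero(z>0); k=c["K"]
    d=np.stack([(uu-k[0,2])/k[0,0],(vv-k[1,2])/k[1,1]],1); s=d.copy()
    for _ in range(15): s=d/(1+c["k1"]*(s**2).sum(1,keepdims=True))
    T=c["world_from_camera"]; return (np.c_[s,np.ones(len(s))]*z[vv,uu][:,None])@T[:3,:3].T+T[:3,3]
def stackfit(P,lim=100):
    q=P-O; a=q@f;b=q@l;z=P[:,2]; k=(z>.1)&(z<.12)&(np.hypot(a-.1,b)<.135)&(np.hypot(a-.1,b)>.07); a=a[k];b=b[k]
    c0=np.array([.1,0])
    for _ in range(3):
        an=np.degrees(np.arctan2(b-c0[1],a-c0[0])); r=np.hypot(a-c0[0],b-c0[1])
        pts=[]
        for t in np.arange(-lim,lim+1,6):
            m=abs(an-t)<4
            if m.sum()>3: i=np.argsort(r[m])[-3]; pts.append([a[m][i],b[m][i]])
        pts=np.array(pts)
        s=least_squares(lambda p:np.hypot(pts[:,0]-p[0],pts[:,1]-p[1])-p[2],[c0[0],c0[1],.115],loss="soft_l1",f_scale=.001); c0=s.x[:2]
    return s.x
def posts(P):
    q=P-O; a=q@f;b=q@l;z=P[:,2]; o=[]
    for sg in(1,-1):
        k=(z>.122)&(z<.138)&(a>.1)&(a<.27)&(sg*b>.06)&(sg*b<.12); o+=[np.median(a[k]),np.median(b[k]),k.sum()]
    return o
E
python3 - <<'E'
from h import *
P0=np.load("cl_top.npz")["P"]; P1=cloud(capture("top")); S=np.load("cl_scene.npz")["P"]; S1=cloud(capture("scene"))
for P in(P0,P1,S,S1): print(stackfit(P),stackfit(P,70),posts(P))
here()
E
```

```text
[ 0.1013 -0.0061  0.1124] [ 0.1007 -0.0063  0.1128] [np.float64(0.1953495370312739), np.float64(0.08402309082865418), np.int64(19), np.float64(0.19279632155815016), np.float64(-0.08841365245774477), np.int64(21)]
[ 0.1075 -0.0037  0.1118] [ 0.1077 -0.0035  0.1116] [np.float64(0.19426797816316044), np.float64(0.08461287310593718), np.int64(22), np.float64(0.1950166976328613), np.float64(-0.08858222609641556), np.int64(17)]
[ 0.0972 -0.0063  0.1146] [ 0.096  -0.0064  0.1156] [np.float64(0.1924945993404839), np.float64(0.08789480504292144), np.int64(40), np.float64(0.19344411555978291), np.float64(-0.08504020598873141), np.int64(31)]
[ 0.1029 -0.0039  0.1146] [ 0.1008 -0.0041  0.1163] [np.float64(0.19265047159065485), np.float64(0.08906352066156167), np.int64(38), np.float64(0.19330409115173636), np.float64(-0.08477863298208344), np.int64(30)]
t 6.2 a,b,z -0.03183257589781976 0.002068166510841446 0.0811208703636227 F a,b,z -13.918465244057657 1.8726480831235839 2.6983756973771498 rot err [ 0.0029 -0.0076  0.0111] q [-0.1478  0.356   0.0085  2.0121 -0.0207  0.7727  0.1919]
```

Emit:
send_rows(translation=[[0.006,0,0],[0.0065,0,0],[0.007,0,0],[0.0075,0,0],[0.0075,0,0]], rotation=[[-0.001,0.003,-0.005],[-0.001,0.003,-0.005],[-0.001,0.003,-0.005],[-0.001,0.003,-0.005],[-0.001,0.003,-0.005]], gripper=[0,0,0,0,0])

```text
t: 6.7
tcp_pos: [0.5048, 0.047, 0.081]
tool_rot: [-0.57, 0.417, -0.412, 0.576]
force: [-4.4, 13.3, 4.0]
gripper_width: 0.004
```

Run:
```python
from h import *
here()
for n in("top","scene"): P=cloud(capture(n)); print(stackfit(P),posts(P))
here()
```

```text
t 6.7 a,b,z -0.029727778013610966 0.0026185787439212413 0.08104980049148958 F a,b,z -14.039176447778644 -0.15846134805453538 4.030542944701809 rot err [ 0.0017 -0.0086  0.0114] q [-0.1444  0.3584  0.0091  2.0087 -0.021   0.7749  0.1971]
[ 0.1096 -0.0014  0.1118] [np.float64(0.19397164644081216), np.float64(0.08621891254222401), np.int64(20), np.float64(0.19439420147272563), np.float64(-0.08874016544976225), np.int64(22)]
[ 0.1051 -0.0013  0.114 ] [np.float64(0.1926103899195543), np.float64(0.08821493195824179), np.int64(39), np.float64(0.19428723665222503), np.float64(-0.08454485591329931), np.int64(30)]
t 6.8 a,b,z -0.029683149055643277 0.0026155852666418363 0.08104963109066313 F a,b,z -13.6933637637718 0.6067522693328549 4.042813167323361 rot err [ 0.0017 -0.0085  0.0113] q [-0.1444  0.3584  0.0092  2.0087 -0.021   0.7749  0.197 ]
```

Emit:
send_rows(translation=[[0.006,0,0],[0.0065,0,0],[0.007,0,0],[0.0075,0,0],[0.0075,0,0]], rotation=[[-0.001,0.003,-0.005],[-0.001,0.003,-0.005],[-0.001,0.003,-0.005],[-0.001,0.003,-0.005],[-0.001,0.003,-0.005]], gripper=[0,0,0,0,0])

```text
t: 7.3
tcp_pos: [0.5052, 0.0467, 0.081]
tool_rot: [-0.57, 0.418, -0.41, 0.576]
force: [-6.0, 16.6, 4.9]
gripper_width: 0.007
```

Run:
```python
from h import *
here()
for n in("top","scene"): P=cloud(capture(n)); print(stackfit(P),posts(P))
here()
```

```text
t 7.3 a,b,z -0.02929451293031603 0.0028763785237877378 0.08099226904492536 F a,b,z -17.621831733077332 -0.6966319882867111 4.886991444686078 rot err [-0.0003 -0.0105  0.0134] q [-0.1415  0.3605  0.0082  2.0056 -0.0228  0.7783  0.2021]
[ 0.1098 -0.001   0.1119] [np.float64(0.19520411550116804), np.float64(0.08509584802418091), np.int64(21), np.float64(0.19380861146431816), np.float64(-0.08795673155449361), np.int64(22)]
[ 0.1052 -0.0011  0.1144] [np.float64(0.1930276086952543), np.float64(0.08879678537034004), np.int64(39), np.float64(0.19383919297713834), np.float64(-0.0838534514303101), np.int64(31)]
t 7.4 a,b,z -0.02928777272172073 0.002880160050590317 0.08098572879857258 F a,b,z -17.474512193037736 -0.5399960489818243 6.380159951557698 rot err [-0.0003 -0.0105  0.0133] q [-0.1416  0.3605  0.0082  2.0056 -0.0227  0.7783  0.2021]
```

Emit:
send_rows(translation=[[0.0065,0,0],[0.007,0,0],[0.0075,0,0],[0.0078,0,0],[0.0078,0,0]], rotation=[[0,0.004,-0.005],[0,0.004,-0.005],[0,0.004,-0.005],[0,0.004,-0.005],[0,0.004,-0.005]], gripper=[0,0,0,0,0])

```text
t: 7.9
tcp_pos: [0.5052, 0.0467, 0.0809]
tool_rot: [-0.571, 0.419, -0.409, 0.576]
force: [-8.1, 17.3, 6.9]
gripper_width: 0.007
```

Run:
```python
from h import *
here()
for n in("top","scene"): P=cloud(capture(n)); print(stackfit(P))
here(); goal(-.06,0,.081)
```

```text
t 7.9 a,b,z -0.029317101625363558 0.002868803082661228 0.08091625771540947 F a,b,z -18.89839353836886 -2.4516505161643565 6.929227507293526 rot err [-0.002  -0.0119  0.0162] q [-0.1386  0.3621  0.007   2.0035 -0.0256  0.7811  0.2072]
[ 0.1095 -0.001   0.1123]
[ 0.1054 -0.0013  0.1143]
t 8.0 a,b,z -0.02928593970960433 0.0028433104693808995 0.08092809512628407 F a,b,z -18.065514325889303 -1.8820426260842726 7.1390854798202 rot err [-0.002  -0.0119  0.0161] q [-0.1386  0.362   0.007   2.0035 -0.0255  0.7811  0.2072]
shift [-0.0307  0.0004 -0.0025] rot [ 0.002   0.0119 -0.0161]
```

Emit:
send_rows(translation=[[0.003,0,0],[-0.005,0,-0.001],[-0.015,0,-0.002],[-0.025,-0.01,-0.003],[-0.03,-0.05,-0.003]], rotation=[[0,0,0],[0,0.006,-0.008],[0.002,0.012,-0.016],[0.002,0.012,-0.016],[0.002,0.012,-0.016]], gripper=[0,0,0,0,0])

```text
t: 8.5
tcp_pos: [0.4892, 0.0733, 0.1288]
tool_rot: [0.574, -0.419, 0.415, -0.569]
force: [1.0, 0.6, 0.2]
gripper_width: 0.006
```

Run:
```python
from h import *
here(); goal(-.12,0,.23);goal(-.25,0,.23)
```

```text
t 8.5 a,b,z -0.05958002759558963 -0.004305624208970311 0.12884008566155264 F a,b,z -0.2416759353408528 1.122075578255715 0.17083052178914357 rot err [-0.0087 -0.0011  0.001 ] q [-0.2084  0.2729  0.0062  1.9945 -0.0022  0.8828  0.1093]
shift [-0.0605 -0.1011  0.0035] rot [ 0.0087  0.0011 -0.001 ]
shift [-0.1905 -0.101   0.0036] rot [ 0.0087  0.0011 -0.001 ]
```

Emit:
send_rows(translation=[[0,-0.045,0.004],[-0.01,-0.09,0.004],[-0.055,-0.105,0.004],[-0.1,-0.105,0.004],[-0.145,-0.105,0.004]], rotation=[[0.009,0.001,-0.001],[0.009,0.001,-0.001],[0.009,0.001,-0.001],[0.009,0.001,-0.001],[0.009,0.001,-0.001]], gripper=[0,0,0,0,0])

```text
t: 9.0
tcp_pos: [0.4499, 0.2138, 0.2359]
tool_rot: [-0.57, 0.417, -0.418, 0.572]
force: [0.3, 0.3, -0.2]
gripper_width: 0.003
```

Run:
```python
from h import *
here(); goal(-.26,0,.23)
for n in("scene",):
    c=capture(n); P=cloud(c); print("stack",stackfit(P))
    q=P-O; a=q@f;b=q@l;z=P[:,2]
    k=(z>.095)&(z<.13)&(abs(b)<.06)&(a<-.0)&(a>-.06); print("plate top",np.percentile(a[k],[2,25,50,75,98]))
    k=(z>.085)&(z<.155)&(abs(b)<.03)&(a<-.12)&(a>-.25)&(np.arange(len(z))>=0)
    print("lever",k.sum(),np.percentile(a[k],[1,50,99]),np.percentile(b[k],[2,50,98]),np.percentile(z[k],[2,50,99]))
cv2.imwrite("pics/s3.png",cv2.resize(c["pixels"][165:315,200:400],None,fx=4,fy=4))
```

```text
t 9.0 a,b,z -0.20533011338905294 0.001035244755334619 0.2359039978361308 F a,b,z -0.16746355340128058 0.4031901783470928 -0.24386400552310514 rot err [ 0.0035  0.0014 -0.0001] q [-0.4021  0.1496 -0.1065  1.8794  0.0186  1.1101 -0.2077]
shift [-0.0547  0.0059 -0.0011] rot [-0.0035 -0.0014  0.0001]
stack [ 0.1046 -0.0012  0.1144]
plate top [-0.0298 -0.02   -0.0176 -0.0089 -0.0004]
lever 180 [-0.1985 -0.1758 -0.1454] [-0.0059  0.0059  0.0125] [0.089  0.1229 0.1456]
```

View pics/s3.png

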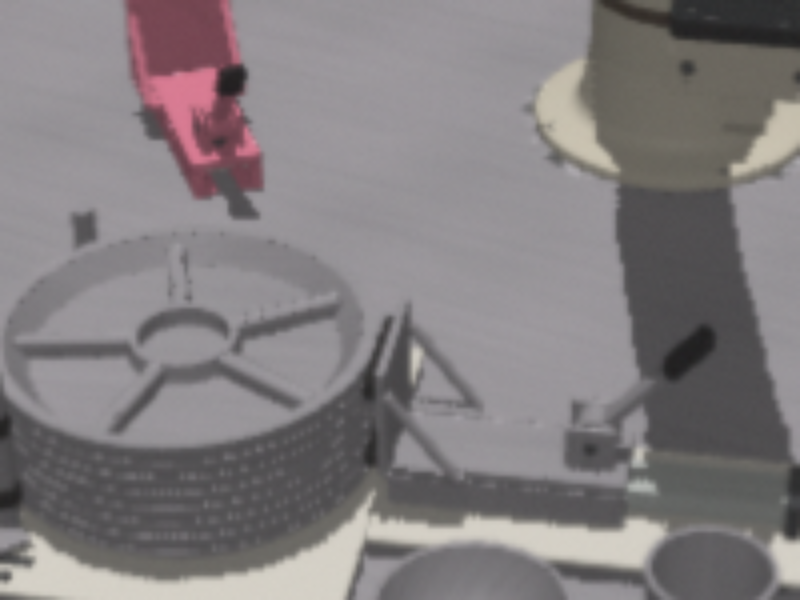

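Picture: the pads at crop (380,360) touch the stack, the lever is still open with its grip at (690,350), and nothing else has moved. Going behind the lever.

Emit:
send_rows(translation=[[-0.03,0,0.001],[-0.033,0.03,0.001],[-0.033,0.07,0.001],[-0.033,0.11,0.001],[-0.033,0.118,0.001]], rotation=[[-0.003,-0.001,0],[-0.003,-0.001,0],[-0.003,-0.001,0],[-0.003,-0.001,0],[-0.003,-0.001,0]], gripper=[0,0,0,0,0])

```text
t: 9.55
tcp_pos: [0.4337, 0.2528, 0.1142]
tool_rot: [0.575, -0.417, 0.412, -0.571]
force: [-0.4, -0.7, 0.0]
gripper_width: 0.007
```

Run:
```python
from h import *
here(); goal(-.149,.003,.14)
```

```text
t 9.55 a,b,z -0.24742994975596988 -0.0025359451373926645 0.11416165536895963 F a,b,z 0.5721512777660989 -0.5666347493465718 0.0487242653410659 rot err [-0.0078 -0.01    0.0027] q [-0.4626  0.3089 -0.1349  1.987   0.0479  0.8557 -0.3035]
shift [ 0.0984 -0.0261  0.0043] rot [ 0.0078  0.01   -0.0027]
```

Emit:
send_rows(translation=[[0.008,-0.003,0.005],[0.018,-0.006,0.005],[0.028,-0.009,0.005],[0.038,-0.012,0.005],[0.048,-0.014,0.005]], rotation=[[0.008,0.01,-0.003],[0.008,0.01,-0.003],[0.008,0.01,-0.003],[0.008,0.01,-0.003],[0.008,0.01,-0.003]], gripper=[0,0,0,0,0])

```text
t: 10.05
tcp_pos: [0.455, 0.2079, 0.1297]
tool_rot: [-0.57, 0.417, -0.418, 0.572]
force: [0.1, 0.3, -0.4]
gripper_width: 0.003
```

Run:
```python
from h import *
here(); goal(-.149,.003,.143)
```

```text
t 10.05 a,b,z -0.19815112636213958 0.004139359654302552 0.1296522475025283 F a,b,z -0.28292159789443244 0.16739155164271186 -0.39421596153052113 rot err [ 0.0029  0.0009 -0.0001] q [-0.3886  0.2766 -0.1093  1.9882  0.0396  0.876  -0.2106]
shift [ 0.0492 -0.0133 -0.0011] rot [-0.0029 -0.0009  0.0001]
```

Emit:
send_rows(translation=[[0.01,-0.003,-0.001],[0.02,-0.006,-0.001],[0.03,-0.009,-0.001],[0.04,-0.012,-0.001],[0.049,-0.013,-0.001]], rotation=[[-0.003,-0.001,0],[-0.003,-0.001,0],[-0.003,-0.001,0],[-0.003,-0.001,0],[-0.003,-0.001,0]], gripper=[0,0,0,0,0])

```text
t: 10.55
tcp_pos: [0.4694, 0.1601, 0.143]
tool_rot: [-0.571, 0.417, -0.417, 0.571]
force: [-0.1, 0.0, 0.5]
gripper_width: 0.003
```

Run:
```python
from h import *
here(); goal(-.1213,.003,.1445)
c=capture("scene"); cv2.imwrite("pics/s4.png",cv2.resize(c["pixels"][165:315,250:450],None,fx=4,fy=4))
```

```text
t 10.55 a,b,z -0.14821371565750555 0.003222656028491283 0.14298638739359085 F a,b,z -0.06718815749865562 -0.09577019916562315 0.45983729844374177 rot err [ 0.0003  0.0002 -0.0002] q [-0.3114  0.2518 -0.0823  1.9848  0.0263  0.9057 -0.0983]
shift [ 0.0269 -0.0015 -0.0002] rot [-0.0003 -0.0002  0.0002]
```

View pics/s4.png

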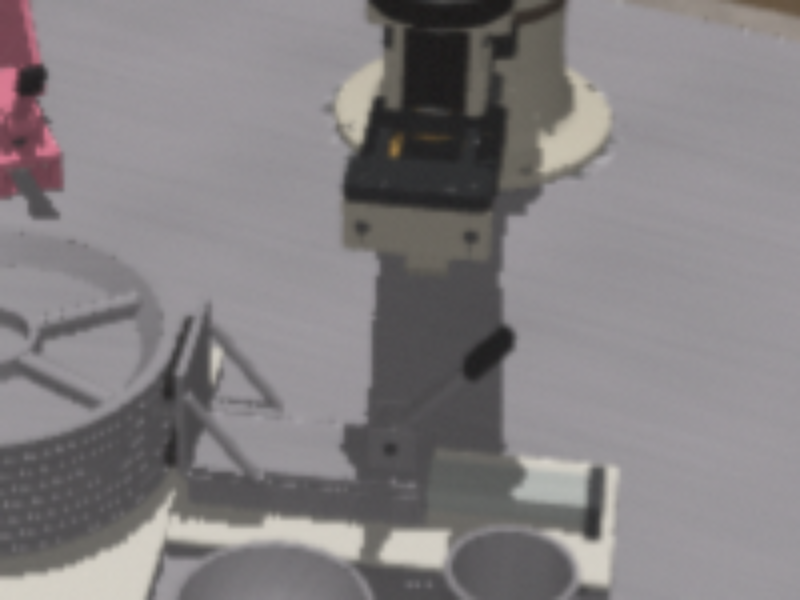

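Run:
```python
from h import *
c=capture("scene"); s=status.observe(); u=proj(c,s["tcp_pos"]); print("tcp px",u,"crop",(u-[250,165])*4)
for e in((0,0,.019),(0,0,.066)): print((proj(c,s["tcp_pos"]+e)-[250,165])*4)
for sg in((1,0),(-1,0)): print((proj(c,s["tcp_pos"]+.02*sg[0]*l)-[250,165])*4)
def cr(a,b,z):
    g=O+a*f+b*l; g[2]=z; return (proj(c,g)-[250,165])*4
print("grip exp",cr(-.185,0,.129),"pin",cr(-.1335,0,.068),"platetop",cr(-.0195,0,.123))
P=cloud(c); q=P-O; a=q@f;b=q@l;z=P[:,2]
k=(a>-.21)&(a<-.1)&(abs(b)<.04)&(z>.085)
h,_,_=np.histogram2d(a[k],z[k],bins=[np.arange(-.21,-.095,.01),np.arange(.08,.26,.01)]); print(h.astype(int).T[::-1])
```

```text
tcp px [355.128  247.3982] crop [420.5119 329.5927]
[421.9072 301.2959]
[425.4399 229.1588]
[416.6489 350.1742]
[424.2723 309.5428]
grip exp [486.9467 352.9141] pin [391.7704 430.6347] platetop [195.6974 333.874 ]
[[ 0  0  0  0  0  0  0  0  0  0  0]
 [ 0  0  0  0  0  0  0  0  0  0  0]
 [ 0  0  0  0  0  0  0  0  0  0  0]
 [ 0  0  0  0  0  0  0  0  0  0  0]
 [ 0  0  0  0  0  5  6  0  0  0  0]
 [ 0  0  0  0  0  9 14  3  0  0  0]
 [ 0  0  0  0  0  7  4  3  0  0  0]
 [ 0  0  0  0  0  0  0  0  0  0  0]
 [ 0  0  0  0  0  0  0  0  0  0  0]
 [ 0  0  0  0  0  0  0  0  0  0  0]
 [ 0 21  7  0  0  0  0  0  0  0  0]
 [ 0 12 24  2  0  0  0  0  0  0  0]
 [ 0  0  8 23  0  0  0  0  0  0  0]
 [ 0  0  2 10 12  0  0  0  0  0  0]
 [ 0  0  0  1 16  7  0  0  0  0  0]
 [ 0  0  0  0  3 17  5  0  0  0  0]
 [ 0  0  0  0  0  2 11  0  0  0  0]]
```

Run:
```python
from h import *
for n in("scene","top"):
    c=capture(n); P=cloud(c); q=P-O; a=q@f;b=q@l;z=P[:,2]
    k=(a>-.25)&(a<-.05)&(abs(b)<.16)&(z>.155)&(z<.36); print(n,k.sum())
    for z0 in np.arange(.16,.36,.01):
        m=k&(abs(z-z0)<.005)
        if m.sum(): print(round(z0,3),m.sum(),"a",a[m].min(),a[m].max(),"b",b[m].min(),b[m].max())
```

```text
scene 2405
0.18 4 a -0.14606756333451895 -0.1393602000693959 b 0.006935719661314437 0.009570430981630008
0.19 14 a -0.15935836781932286 -0.13796005231423766 b 0.009816112783329887 0.019048248686995683
0.2 31 a -0.1591419106025429 -0.1378627712703738 b 0.014935505763774216 0.023525522708528326
0.25 121 a -0.1854808141777514 -0.11128415658035548 b -0.08321548380001177 0.0947114705352798
0.26 207 a -0.18556043365188046 -0.11169273992055118 b -0.0791312982396716 0.0946272820317186
0.27 366 a -0.18527668873621014 -0.11155695090659809 b -0.07780150867459128 0.0979002689230183
0.28 221 a -0.18564064848222941 -0.11171859969633943 b -0.08979970203514435 0.10213485087200244
0.29 652 a -0.18576419061078062 -0.1115570559973001 b -0.0924856973191558 0.10222354380695196
0.3 113 a -0.1745375320319622 -0.1238302831914789 b -0.047660872101996446 0.02305718694066747
0.31 109 a -0.17472730005100184 -0.1275081756589733 b -0.03172558240546821 0.02339881496310606
0.32 116 a -0.17413270670746894 -0.127256041979995 b -0.0048483532883726735 0.024985398333399814
0.33 96 a -0.1706276572973393 -0.12736396327137106 b 0.005014550742212622 0.023473801696379026
0.34 74 a -0.1855470194583981 -0.11195738467173162 b -0.03405147999725926 0.0225452932892216
0.35 121 a -0.18582412535297838 -0.11112708369984162 b -0.03981916144071323 0.04277558340585138
top 46
0.28 2 a -0.17964564432255092 -0.1745750129099514 b 0.09864319892913108 0.10018802272848541
0.29 43 a -0.18447070453249523 -0.12613104938525335 b 0.09189839802651485 0.10067982060519232
0.3 1 a -0.14303088940048012 -0.14303088940048012 b 0.09719714500692815 0.09719714500692815
```

Fingertip and body points in the depth image sit about 37 mm higher than the reported TCP implies: tip near z≈0.18 and body underside at 0.245, with TCP z at 0.143. So the finger passed over the lever, which is still open with its grip at crop (490,350). I'll subtract 37 mm from here on.

Emit:
send_rows(translation=[[-0.025,0,0],[-0.05,0,0],[-0.075,0,0],[-0.09,0.005,0],[-0.09,0.03,0]], rotation=[[0,0,0],[0,0,0],[0,0,0],[0,0,0],[0,0,0]], gripper=[0,0,0,0,0])

```text
t: 11.25
tcp_pos: [0.4421, 0.2519, 0.1145]
tool_rot: [-0.57, 0.415, -0.416, 0.574]
force: [0.4, 0.5, -0.4]
gripper_width: 0.005
```

Run:
```python
from h import *
here(); goal(-.232,.003,.08)
P=cloud(capture("scene")); q=P-O; a=q@f;b=q@l;z=P[:,2]
k=(a>-.30)&(a<-.2)&(abs(b)<.04)&(z>.1)&(z<.2); print(np.c_[a,b,z][k][np.argsort(z[k])][:12])
```

```text
t 11.25 a,b,z -0.24404847520163772 0.005187564150253995 0.11446240430933008 F a,b,z -0.37655047948366815 0.5046031190768213 -0.3555465936154324 rot err [ 0.0052 -0.0051  0.0033] q [-0.4544  0.3112 -0.1352  1.9829  0.0529  0.845  -0.3036]
shift [ 0.0121  0.0344 -0.0024] rot [-0.0052  0.0051 -0.0033]
[[-0.2486  0.0077  0.1531]
 [-0.2551  0.0088  0.1547]
 [-0.2507  0.0107  0.1555]
 [-0.2353  0.01    0.1559]
 [-0.2528  0.0115  0.1563]
 [-0.2396  0.011   0.1571]
 [-0.2375  0.0118  0.1574]
 [-0.2461  0.0132  0.1594]
 [-0.2417  0.016   0.1608]
 [-0.2482  0.0155  0.1612]
 [-0.2525  0.0177  0.1631]
 [-0.2546  0.0175  0.1633]]
```

Emit:
send_rows(translation=[[0.005,0.02,-0.002],[0.01,0.034,-0.002],[0.012,0.034,-0.002],[0.02,0.034,-0.002],[0.028,0.034,-0.002]], rotation=[[-0.005,0.005,-0.003],[-0.005,0.005,-0.003],[-0.005,0.005,-0.003],[-0.005,0.005,-0.003],[-0.005,0.005,-0.003]], gripper=[0,0,0,0,0])

```text
t: 11.8
tcp_pos: [0.4464, 0.2209, 0.0761]
tool_rot: [0.573, -0.418, 0.416, -0.568]
force: [0.6, -0.1, -0.4]
gripper_width: 0.005
```

Run:
```python
from h import *
here(); goal(-.17,.003,.1)
```

```text
t 11.8 a,b,z -0.21319662799314257 -0.00015686721313937224 0.07613718770592823 F a,b,z 0.2777408946445913 0.560841071008258 -0.41964918143811214 rot err [-0.007   0.0007 -0.0023] q [-0.4142  0.3597 -0.1183  2.0232  0.0608  0.7692 -0.2606]
shift [ 0.0432 -0.0238  0.003 ] rot [ 0.007  -0.0007  0.0023]
```

Finger front is about 0.204 behind origin, right at the lever end. Push forward and up.

Emit:
send_rows(translation=[[0.008,-0.004,0.003],[0.017,-0.009,0.003],[0.026,-0.014,0.003],[0.035,-0.019,0.003],[0.043,-0.024,0.003]], rotation=[[0.007,0,0.002],[0.007,0,0.002],[0.007,0,0.002],[0.007,0,0.002],[0.007,0,0.002]], gripper=[0,0,0,0,0])

```text
t: 12.3
tcp_pos: [0.4628, 0.1795, 0.1007]
tool_rot: [0.571, -0.417, 0.418, -0.571]
force: [0.4, 1.0, -1.3]
gripper_width: 0.005
```

Run:
```python
from h import *
here(); goal(-.149,.003,.111)
P=cloud(capture("scene")); q=P-O; a=q@f;b=q@l;z=P[:,2]
k=(a>-.21)&(a<-.1)&(abs(b)<.04)&(z>.085)
h,_,_=np.histogram2d(a[k],z[k],bins=[np.arange(-.21,-.095,.01),np.arange(.08,.2,.01)]); print(h.astype(int).T[::-1])
```

```text
t 12.3 a,b,z -0.16873678085309768 0.0028737241142650014 0.10068177411162117 F a,b,z -0.8203706918514045 0.7058964276346567 -1.2525253401698662 rot err [ 0.0001  0.0016 -0.0009] q [-0.3359  0.3138 -0.104   2.0177  0.0453  0.8122 -0.1583]
shift [ 0.0197 -0.0103  0.0002] rot [-0.0001 -0.0016  0.0009]
[[ 0  0  0  0  0  0  0  0  0  0  0]
 [ 0  0  0  0  0  0  0  0  0  0  0]
 [ 0  0  0  0  0  0  0  0  0  0  0]
 [ 0  0  1 10  9  2  2  0  0  0  0]
 [ 0  0  1  4  6 10 10  0  0  0  0]
 [ 0  0  0  0  0  5 10  0  0  0  0]
 [ 0  0  0  0  0  0 15  0  0  0  0]
 [ 0  0  0  0  0  0  9  3  0  0  0]
 [ 0  0  0  0  0  0  7  6  0  0  0]
 [ 0  0  0  0  0  0  6  7  0  0  0]
 [ 0  0  0  0  0  0  2  7  0  0  0]]
```

The lever now stands near upright. Continuing on the arc.

Emit:
send_rows(translation=[[0.007,-0.004,0],[0.013,-0.007,0],[0.02,-0.01,0],[0.027,-0.01,0],[0.034,-0.01,0]], rotation=[[0,0,0],[0,0,0],[0,0,0],[0,0,0],[0,0,0]], gripper=[0,0,0,0,0])

```text
t: 12.85
tcp_pos: [0.4738, 0.1459, 0.1114]
tool_rot: [-0.57, 0.417, -0.418, 0.57]
force: [-0.6, 3.4, 0.4]
gripper_width: 0.003
```

Run:
```python
from h import *
here(); goal(-.1213,.003,.110); goal(-.0962,.003,.098);
```

```text
t 12.85 a,b,z -0.13335714187434466 0.00317020057094812 0.11140920160557066 F a,b,z -3.374537251759537 0.4579882269560157 0.3512481075659104 rot err [ 0.0008  0.0028 -0.0009] q [-0.2782  0.2957 -0.0878  2.0122  0.0358  0.8343 -0.0797]
shift [ 0.0121  0.0014 -0.0001] rot [-0.0008 -0.0028  0.0009]
shift [ 0.0371  0.0134 -0.0001] rot [-0.0008 -0.0028  0.0009]
```

Emit:
send_rows(translation=[[0.009,0.001,0],[0.017,0.003,0],[0.025,0.006,0],[0.032,0.01,0],[0.039,0.015,0]], rotation=[[0,0,0],[0,0,0],[0,0,0],[0,0,0],[0,0,0]], gripper=[0,0,0,0,0])

```text
t: 13.35
tcp_pos: [0.4855, 0.1092, 0.0965]
tool_rot: [-0.57, 0.417, -0.418, 0.571]
force: [-3.3, 4.8, 3.6]
gripper_width: 0.007
```

Run:
```python
from h import *
here(); goal(-.0962,.003,.098);goal(-.0767,.003,.078); goal(-.0673,.003,.0595); goal(-.0636,.003,.0446)
P=cloud(capture("scene")); q=P-O; a=q@f;b=q@l;z=P[:,2]
k=(a>-.16)&(a<-.05)&(abs(b)<.04)&(z>.065)
h,_,_=np.histogram2d(a[k],z[k],bins=[np.arange(-.16,-.045,.01),np.arange(.06,.18,.01)]); print(h.astype(int).T[::-1])
```

```text
t 13.35 a,b,z -0.09482871755628644 0.0030705472955996384 0.09646935910025572 F a,b,z -5.536807748881907 -1.6882470807392091 3.6013434880913717 rot err [0.0007 0.0019 0.0001] q [-0.2163  0.3204 -0.0689  2.0196  0.0299  0.8018  0.0049]
shift [-0.0014 -0.0015 -0.0001] rot [-0.0007 -0.0019 -0.0001]
shift [ 0.0181  0.0185 -0.    ] rot [-0.0007 -0.0019 -0.0001]
shift [ 0.0275  0.037  -0.    ] rot [-0.0007 -0.0019 -0.0001]
shift [ 0.0312  0.0519 -0.    ] rot [-0.0007 -0.0019 -0.0001]
[[ 0  0  0  0  0  0  0  0  0  0  0]
 [ 0  0  0  0  0  6  6  2  0  0  0]
 [ 0  0  0  0  0  4  5  6  9  2  0]
 [ 0  0  0  0  0  3  1 15  9  0  0]
 [ 0  0  0  0  0  0 18 17  1  0  0]
 [ 0  0  0  0  0 12 19  1  0  0  0]
 [ 0  0  0  0  7 20  0  0  0  0  0]
 [ 0  0  0  4 20  2  0  0  0  0  0]
 [ 0 16 37 35  5  0  0  0  0  0  0]
 [ 0 34 22 15  0  0  0  0  0  0  1]
 [ 0 11  5  6  0  0  0  0  0  0 10]]
```

Emit:
send_rows(translation=[[0.007,0.006,0],[0.013,0.012,0],[0.018,0.019,0],[0.023,0.026,0],[0.027,0.034,0]], rotation=[[0,0,0],[0,0,0],[0,0,0],[0,0,0],[0,0,0]], gripper=[0,0,0,0,0])

```text
t: 13.9
tcp_pos: [0.4942, 0.0811, 0.0615]
tool_rot: [0.57, -0.418, 0.418, -0.57]
force: [0.2, 1.2, 1.6]
gripper_width: 0.003
```

Run:
```python
from h import *
here(); goal(-.0636,.003,.0446)
```

```text
t 13.9 a,b,z -0.0654305919072511 0.00288868335346424 0.06149968939490167 F a,b,z -1.0797699628955584 0.6004550415068256 1.6438034391716783 rot err [ 0.0006  0.0034 -0.0012] q [-0.1716  0.3805 -0.0542  2.0347  0.0321  0.7264  0.0599]
shift [0.0018 0.0169 0.0001] rot [-0.0006 -0.0034  0.0012]
```

Emit:
send_rows(translation=[[0.001,0.004,0],[0.001,0.007,0],[0.002,0.01,0],[0.002,0.013,0],[0.002,0.015,0]], rotation=[[0,0,0],[0,0,0],[0,0,0],[0,0,0],[0,0,0]], gripper=[0,0,0,0,0])

```text
t: 14.4
tcp_pos: [0.4949, 0.0791, 0.0463]
tool_rot: [0.57, -0.417, 0.419, -0.57]
force: [-0.1, 0.5, 0.3]
gripper_width: 0.008
```

Run:
```python
from h import *
here()
P=cloud(capture("scene")); q=P-O; a=q@f;b=q@l;z=P[:,2]
k=(a>-.15)&(a<-.02)&(abs(b)<.015)&(z>.055)
h,_,_=np.histogram2d(a[k],z[k],bins=[np.arange(-.15,-.015,.01),np.arange(.055,.13,.005)]); print(h.astype(int).T[::-1])
```

```text
t 14.4 a,b,z -0.06334198312092237 0.0028741756603772213 0.04629671267776698 F a,b,z -0.5038358064542414 0.10415025846941303 0.34175958046186417 rot err [ 0.0006  0.0034 -0.0014] q [-0.1692  0.4064 -0.0524  2.0419  0.0344  0.6933  0.062 ]
[[ 0  0  0  0  0  0  0  0  0  0  0  0  0]
 [ 0  0  0  0  0  0  0  0  0  0  0  0  0]
 [ 0  0  0  0  0  0  0  0  0  0  0  0  0]
 [ 0  0  0  0  0  0  0  0  0  0  0  0  0]
 [ 0  0  0  0  0  0  0  0  0  0  0  0  0]
 [ 0  0  0  0  0  0  0  0  0  0  0  0  0]
 [ 0  0  0  0  0  0  0  0  0  0  0  0  0]
 [ 0  0  0  0  0  0  0  3  0  0  0  0  0]
 [ 2  2  0  0  0  0  0  0  4  0  0  0  2]
 [11 23 17  0  0  0  1  1  5 10 14  3  0]
 [14  8 13 12 11 15 15 18 14 10  6  3  2]
 [ 8  1  4 11 10  9  6  3  6  5  5  1  4]
 [ 5  2  4  3  1  3  2  1  3  0  0  0  2]
 [ 7  0  1  0  1  0  0  0  0  0  0  0  3]
 [ 3  1  3  6  1  0  3  2  0  5  2  3  4]]
```

The reaction has vanished and the lever lies level: it snapped shut. Retreating straight up, then checking.

Emit:
send_rows(translation=[[-0.004,-0.02,0],[-0.006,-0.06,0],[-0.006,-0.1,0],[-0.006,-0.14,0],[-0.006,-0.18,0]], rotation=[[0,0,0],[0,0,0],[0,0,0],[0,0,0],[0,0,0]], gripper=[0,0,0,0,0])

```text
t: 14.95
tcp_pos: [0.4924, 0.0852, 0.2279]
tool_rot: [0.571, -0.417, 0.418, -0.57]
force: [1.5, 0.8, -0.2]
gripper_width: 0.005
```

Run:
```python
from h import *
here()
c=capture("scene"); P=cloud(c); print(stackfit(P),posts(P)); q=P-O; a=q@f;b=q@l;z=P[:,2]
k=(z>.095)&(z<.13)&(abs(b)<.06)&(a<-.0)&(a>-.06); print("plate top",np.percentile(a[k],[2,25,50,75,98]))
k=(a>-.09)&(a<-.038)&(abs(b-.004)<.012)&(z>.062)&(z<.1); print("grip z fit",np.polyfit(a[k],z[k],1),k.sum(),"z@-.055",np.median(z[k&(abs(a+.055)<.01)]))
cv2.imwrite("pics/s5.png",cv2.resize(c["pixels"][165:315,200:400],None,fx=4,fy=4))
P=cloud(capture("top")); print(stackfit(P)); here()
```

```text
t 14.95 a,b,z -0.06984314642543227 0.0024162521337059116 0.2279250953152891 F a,b,z -0.34271177745215187 1.638689368073971 -0.16561755236778283 rot err [ 0.0006  0.0029 -0.0014] q [-0.1728  0.1606 -0.0594  1.8849  0.0122  1.0957  0.0694]
[ 0.1056 -0.0006  0.1137] [np.float64(0.19227328517481143), np.float64(0.08791897147023071), np.int64(39), np.float64(0.1930275180724335), np.float64(-0.08514066055274111), np.int64(32)]
plate top [-0.0301 -0.0205 -0.0178 -0.0088 -0.0003]
grip z fit [0.0958 0.0842] 149 z@-.055 0.08031887213686328
[ 0.1096 -0.0013  0.1119]
t 15.05 a,b,z -0.06940519502763318 0.006887588332542872 0.23223370569313884 F a,b,z 0.8022999101561754 1.0634955389418956 -1.0129133925165665 rot err [ 0.0115  0.0031 -0.0025] q [-0.1728  0.1567 -0.0594  1.8793  0.0122  1.0942  0.0693]
```

View pics/s5.png

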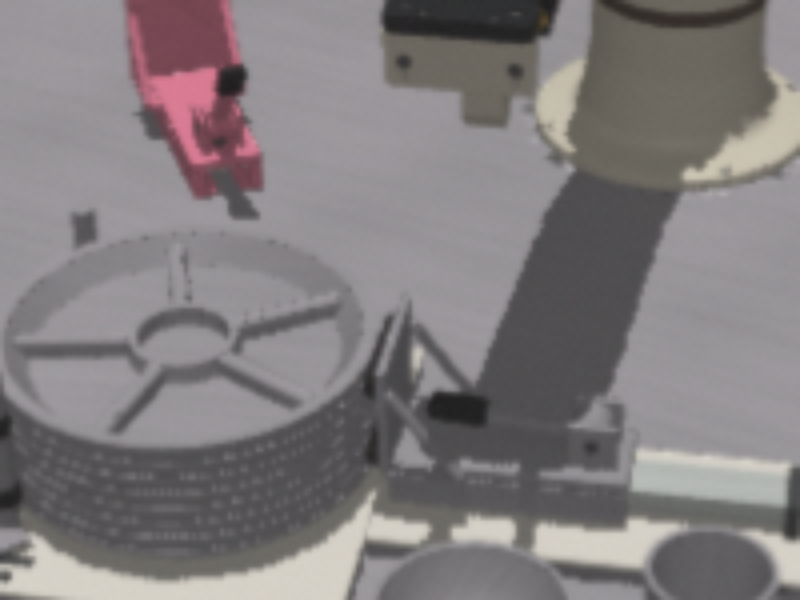

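The picture shows the lever lying level with its black grip at crop (458,407), about 5° above forward (2.2 rad is 4°). The pads at (380,360) are on the stack, and the gripper is clear. Let the arm settle, then hand in.

Emit:
send_rows(translation=[[0,0,0],[0,0,0],[0,0,0],[0,0,0],[0,0,0]], rotation=[[0,0,0],[0,0,0],[0,0,0],[0,0,0],[0,0,0]], gripper=[0,0,0,0,0])

```text
t: 15.55
tcp_pos: [0.4963, 0.0859, 0.2313]
tool_rot: [-0.568, 0.415, -0.421, 0.573]
force: [-0.6, -0.2, -0.4]
gripper_width: 0.005
```

```bash
python3 -c "
from h import *
here(); print(ctrl.close_job())"
```

```text
t 15.55 a,b,z -0.06943095365288134 0.006285729201897102 0.2312690199214994 F a,b,z 0.02342063870729505 -0.6322331838412977 -0.4359010045433699 rot err [ 0.0096  0.0031 -0.0023] q [-0.1727  0.1579 -0.0593  1.8802  0.0122  1.0941  0.0693]
the job is handed in; nothing more can be done
None
```

I pushed the post until the stack stopped against both back posts, swung the lever over until it snapped shut, and handed the job in at about 15.6 s. No verdict was reported.

**Push:** the stack stopped moving at about 18–19 N on the wrist. About 2 N of that is slide friction, so the post pressed on the stack with roughly 16–17 N. In the images its middle was about 1 mm off the rail's centre line, and the post midpoint read −2 mm (top) and +1.5 mm (scene), so it is centred within a few millimetres.

**Lever:** the push at the grip peaked at about 6.6 N and dropped to nearly zero once it was past dead centre. The last scene view shows it lying about 5° above level, and its stop at 2.2 rad is about 4°. I judged the shut position from the image, as I had no direct joint reading.

**Last checks:**
- The stack and the plate had not shifted after clamping.
- The pads look to be touching the stack, though I judged this by eye and did not measure the gap.
- The gripper was clear of everything. I did not measure the cup, bowl, ladle and spare tray again. The tool never came near any of them.

**Disagreements:**
- The real fingertip sat about 35 mm higher than the reported tool position. My first lever pass therefore went over it without touching, and I corrected for this. It also means the earlier push was near the plate's top edge rather than at its middle.
- The two cameras differ by about 4 mm on the stack's position along the rail.

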